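Dried mixing cup off its peg and onto the stack

ROBOT

A 6-joint arm with a two-finger parallel gripper is mounted at the origin on the work surface. World frame = base frame: x ahead of the robot, y to its left, z up, the work surface at z = 0. Lengths are in m, angles in rad, forces in N, time in s.
With the tool pointing down it reaches from about 0.3 to 0.875 m from the base axis. Payload 6.4 kg.
Tool frame: the origin (TCP) lies midway between the tips of the shut fingers; the grasp point (between the pads) lies 19 mm behind it; z points along the fingers, y is the line along which they close (so a half turn about z gives the same grasp; the last joint's range is limited). The gripper opens to 85 mm and grips with 20 to 120 N. Pads are 22 mm wide; open, the fingers measure 114 mm over their backs; the gripper's body (76 mm by 85 mm) begins 54 mm behind the grasp point. The pads swing forward as they close: fully open they stand 13 mm farther back than shut.
Start: joints at [-1.332, 0.181, 1.607, -0, 1.354, -0.206], TCP at [0.247, -0.519, 0.231] pointing down, gripper open.
Joint ranges: [-2.99, 2.99], [-0.89, 2.07], [0.3, 2.58], [-1.14, 4.28], [0, 2.63], [-3.12, 3.12]. Speed limits (rad/s): [2.57, 2.57, 3.01, 3.14, 3.14, 3.14].

INTERFACE

Orientations are given as a unit quaternion [w, x, y, z].
In Python, from bench import get_obs, camera, hand_in gives the robot as it stands.
- The arm moves only by the tool carry_out, never from a script. Its argument "plan" is a list that holds one entry, the list of rows, each a list of 7 numbers: the shift along the world's x, y, z in m, then the turn, a rotation vector about the world's x, y, z in rad, then the opening, from 0 (shut) to 1 (fully open). In form: [[[x, y, z, rx, ry, rz, hand], ...]]. A call has exactly 5 rows; each row is the pose to reach, as a shift and turn from the pose commanded when the call began; what a row does not reach only later rows make up. A row lasts 1/12 s, in which the tool goes at most 41.7 mm and 7.16 degrees, less where a joint would pass 70% of its speed; a pose out of reach is approached as far as the arm can. A call with a gripper value outside its range is refused whole. The fingers move at their own pace and stop on an object; the grip force is fixed at half the most. Time passes only in rows, so rows that repeat a pose let the fingers close, or fill a call up. It gives the time, the measured TCP pose, the force, the opening and the grip force at its end, in the units of the state.
- get_obs(): the state, without advancing time (a new reading comes with each control period).
- camera(name): name is "scene" or "side" or "wrist"; returns a dict with "pixels" (420x560x3 uint8, red, green, blue), "z_map" (420x560 float32, m along the optical axis (not along the pixel's ray), 0 where there is no reading), "camera_matrix" (3x3 intrinsics, pixels), "cam_to_world" (4x4, takes a point from camera to world coordinates). Camera axes: x right, y up, looking along -z (the intrinsics and any distortion apply to the point x, -y, -z); pixel columns grow to the right and rows downward; lengths in m; the calibration is good to about 2 mm. The wrist camera is an equidistant fisheye: a pixel r from the principal point sees the ray r / f radians off the axis. A picture is of the moment at which its call begins.
- hand_in(): hands the job in; it is judged then, once.
The state is a dict: "time_s": time; "q": joint angles; "dq": joint speeds; "joint_efforts": joint torques, N m; "eef_pos": TCP position; "eef_rot": TCP orientation; "wrist_force": force on the tool from outside, world axes, zero at the start; "torque": the same for the moment, N m; "opening": opening from 0.0 (shut) to 1.0 (fully open); "grasp_force": force on a finger pad.
Only numpy, scipy, OpenCV 4.12 (cv2) and the standard library are available. Lean on these libraries where they do the work, as an engineer would, in place of code of your own. Each camera call takes 0.05 s, during which the arm holds its last target. There are 200 camera calls.

TASK

Two cups hang upside down on sloping drying pegs. Draw the large one up along its peg and off without wrenching it, and nest it, still upside down, squarely over the stack of two matching cups on the bench: lower it in the gripper all the way down (no dropping), press it firmly home, then let go. Leave the small cup hanging and the other things where they are.

Things in the scene. Friction and masses are not known exactly. Their poses are not given: they have to be found in the camera images.
- large_cup: White plastic cup, 100 mm tall: mouth 82 mm outside, taper over 78 mm to 54 mm, then solid round foot 44 mm wide, 22 mm high (z 78 to 100 mm); wall 3, inner floor at z = 74. Origin: mouth centre; z points to the foot. Hangs mouth down on stand_a's peg, floor on the peg's end, wall on its panel side, axis leaning 40 deg, parallel to the peg. Little room inside: a vertical lift binds.
- small_cup: White plastic cup, shape as the large one but 78 mm tall: mouth 64 mm outside, body end 42 mm, foot 34 mm wide, 17 mm high, wall 3 mm. Origin: mouth centre; z points to the foot. Hangs in the same way on stand_b's peg; to be left there.
- stack_low: White plastic cup, 100 mm tall: mouth 82 mm outside, taper over 78 mm to 54 mm, then solid round foot 44 mm wide, 22 mm high (z 78 to 100 mm); wall 3, inner floor at z = 74. Origin: mouth centre; z points to the foot. Stands upside down, loose on the bench: bottom of the stack.
- stack_top: White plastic cup, 100 mm tall: mouth 82 mm outside, taper over 78 mm to 54 mm, then solid round foot 44 mm wide, 22 mm high (z 78 to 100 mm); wall 3, inner floor at z = 74. Origin: mouth centre; z points to the foot. Nested upside down over stack_low, 26 mm higher, loose. A further cup is home when its origin is 26 mm above this one's; play about 1.5 mm all round.
- stand_a: Fixed yellow perforated panel, 100 wide, 110 high, 6 mm thick, on a dark steel plate; a wooden peg (30 mm thick, 148 mm long, flat end) slopes up out of its front face, 50 deg above level, towards the robot. Origin: on the bench under the middle of the front face; front looks along its -x. Carries the large cup.
- stand_b: Fixed yellow perforated panel, 100 wide, 110 high, 6 mm thick, on a dark steel plate; a wooden peg (30 mm thick, 148 mm long, flat end) slopes up out of its front face, 50 deg above level, towards the robot. Origin: on the bench under the middle of the front face; front looks along its -x. Carries the small cup.
- stand_a_tip (a point): Centre of the flat end of stand_a's peg, 95 mm in front of the panel and 190 mm above the bench.
- stand_a_root (a point): Where the axis of stand_a's peg meets the panel's front face, 77 mm above the bench.
- bottle: Bystander: closed white plastic bottle, 64 mm in diameter, 170 mm tall, standing on the bench. Origin: centre of its underside.
- last: Bystander: wooden foot form, 170 x 62 mm, 35 mm high with a 60 mm round ankle up to 110 mm, standing on the bench. Origin: centre of its underside.
- hammer: Bystander: hammer 240 mm long lying flat on the bench, handle towards its -x. Origin: centre of its underside.

How it is judged:
On the way, in this order (a step that is already met when the one before it is completed fails the run):
1. the large cup is off its peg and held in the fingers, clear of the stand (distance between large_cup and stand_a_tip above 0.095 m and contact force between the fingers and large_cup above 0.5 N and contact force between large_cup and stand_a below 0.01 N and height (world z) of large_cup above 0.1 m), for 0.1 s.
2. the large cup, still held, is fully nested over the stack and pressed home with more than 4 N (z of large_cup in the frame of stack_top between 0.02 and 0.0295 m and horizontal distance between large_cup and stack_top below 0.004 m and angle between large_cup's own z axis and vertical below 0.06 rad and contact force between the fingers and large_cup above 0.5 N and contact force between large_cup and stack_top above 4 N), for 0.1 s.
At the end, for the whole second after the job is handed in: Large cup nested on the stack at rest, origin 20 to 29.5 mm above stack_top's (home: 26), within 4 mm of its axis, 0.06 rad of upright; stack cups still nested, upright on the bench; small cup within 30 mm, bottle, foot form, hammer within 40 mm of their starts (z of large_cup in the frame of stack_top between 0.02 and 0.0295 m and horizontal distance between large_cup and stack_top below 0.004 m and angle between large_cup's own z axis and vertical below 0.06 rad and z of stack_top in the frame of stack_low below 0.0295 m and horizontal distance between stack_top and stack_low below 0.004 m and angle between stack_low's own z axis and vertical below 0.05 rad and height (world z) of stack_low below 0.004 m and linear speed of each of large_cup, stack_low below 0.02 m/s and distance of small_cup from where it was at the start of the episode below 0.03 m and distance of each of bottle, last, hammer from where it was at the start of the episode below 0.04 m); the robot touches nothing.
It fails at once if the large cup is wrenched against its stand with more than 30 N (contact force between large_cup and stand_a above 30 N).
It fails at once if the small cup is taken off or knocked out of place (more than 30 mm) (distance of small_cup from where it was at the start of the episode above 0.03 m).
It fails at once if the bottle, foot form or hammer is moved more than 40 mm (distance of any of bottle, last, hammer from where it was at the start of the episode above 0.04 m).
It also fails if it takes over 45 s, if anything falls off the work surface, if the arm or the gripper's body presses on something with over 40 N, if the wrist force passes 120 N, or if a joint passes its speed limit or range.

## Working session

There is one attempt and no reset: what is moved stays moved. The work goes in short steps, Python scripts to look and compute and a tool call to move; the robot and the scene stay as the last step left them, time stands still between calls to the robot, and variables do not carry over. Pictures are saved under pics/ and viewed, at most 10 in all, crops included, and the job is handed in when it is done.

Besides the shell and the picture viewer there is one more tool, called after "Call:" as name([rows], argument=value, ...), one row to a line, values as JSON. carry_out: Moves the arm, as the interface text tells. Its arguments: {"type":"object","properties":{"plan":{"type":"array","items":{"type":"array","items":{"type":"array","items":{"type":"number"}}}}},"required":["plan"]}

```bash
mkdir -p pics; cat > h.py <<'E'
import numpy as np, cv2
from bench import get_obs, camera, hand_in
def cloud(c):
    z=c["z_map"];K=c["camera_matrix"];v,u=np.mgrid[:z.shape[0],:z.shape[1]]
    p=np.stack([(u-K[0,2])/K[0,0]*z,-(v-K[1,2])/K[1,1]*z,-z],-1)
    T=c["cam_to_world"];w=p@T[:3,:3].T+T[:3,3];w[z==0]=np.nan;return w
E
python3 - <<'E'
from h import *
o=get_obs();print({k:np.round(v,3) for k,v in o.items()})
for n in("scene","side"):
    c=camera(n);cv2.imwrite(f"pics/{n}0.png",c["pixels"][:,:,::-1]);np.savez(n+"0.npz",**c)
    print(n,c["camera_matrix"].round(1).tolist(),c["cam_to_world"].round(3).tolist())
E
```

```text
{'time_s': np.float64(0.0), 'q': array([-1.332,  0.182,  1.608,  0.   ,  1.354, -0.206]), 'dq': array([-0.   , -0.001,  0.001, -0.001, -0.001,  0.001]), 'joint_efforts': array([-1.0000e-03, -4.4487e+01, -3.5134e+01, -0.0000e+00,  9.0000e-03,
       -0.0000e+00]), 'eef_pos': array([ 0.247, -0.518,  0.23 ]), 'eef_rot': array([-0.001,  0.975,  0.221, -0.   ]), 'wrist_force': array([ 0.418,  0.804, -0.078]), 'torque': array([-0.028, -0.014,  0.005]), 'grasp_force': np.float64(0.0), 'opening': np.float64(1.003)}
scene [[387.9, 0.0, 282.3], [0.0, 387.9, 214.8], [0.0, 0.0, 1.0]] [[-0.453, -0.559, 0.694, 1.145], [0.891, -0.288, 0.35, 0.283], [0.004, 0.777, 0.629, 0.63], [0.0, 0.0, 0.0, 1.0]]
side [[404.1, 0.0, 278.4], [0.0, 404.1, 209.6], [0.0, 0.0, 1.0]] [[0.984, 0.129, -0.121, 0.487], [-0.176, 0.683, -0.709, -0.609], [-0.009, 0.719, 0.695, 0.685], [0.0, 0.0, 0.0, 1.0]]
```

View pics/scene0.png

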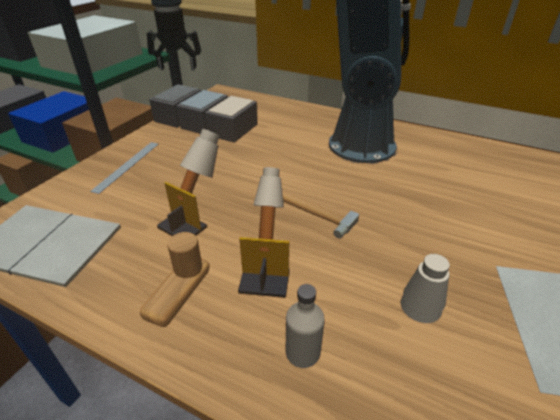

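View pics/side0.png

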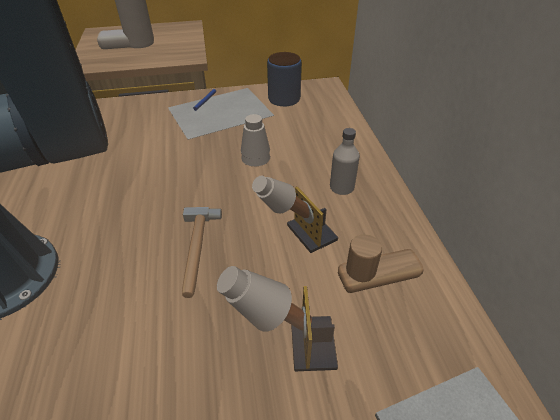

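The scene picture shows the large cup hanging at about (202,155), the small cup at (270,188) and the stack at (430,288). The side picture shows them at (258,297), (275,193) and (255,140). Next I fit the cup profiles to the depth points.

```bash
cat >> h.py <<'E'
from scipy.optimize import least_squares
def prof(k=1.): return np.array([[41,0],[27,78],[22,78],[22,100],[0,100]])*1e-3
def dist(rz,P):
    d=[]
    for a,b in zip(P[:-1],P[1:]):
        t=np.clip(((rz-a)@(b-a))/((b-a)@(b-a)),0,1);d.append(np.linalg.norm(rz-a-t[:,None]*(b-a),axis=1))
    return np.min(d,0)
def fit(pts,P,x0,free=5):
    def f(x):
        a=np.array([np.sin(x[3]),np.sin(x[4]),0]);a[2]=np.sqrt(1-a@a)
        q=pts-x[:3];z=q@a;r=np.linalg.norm(q-z[:,None]*a,axis=1);return dist(np.c_[r,z],P)
    if free==5: s=least_squares(f,x0,loss="soft_l1",f_scale=.002)
    else:
        s=least_squares(lambda y:f(np.r_[y,x0[3:]]),x0[:3],loss="soft_l1",f_scale=.002);s.x=np.r_[s.x,x0[3:]]
    return s.x,np.median(f(s.x))
E
python3 - <<'E'
from h import *
def get(n,box):
    c=np.load(n+"0.npz");w=cloud(c);u0,u1,v0,v1=box;p=w[v0:v1,u0:u1].reshape(-1,3);col=c["pixels"][v0:v1,u0:u1].reshape(-1,3).astype(int)
    m=(np.ptp(col,axis=1)<30)&(p[:,2]>.012)&(col.max(1)>60);return p[m]
L=[get("scene",(180,222,128,180)),get("side",(215,297,262,332))]
S=[get("scene",(400,452,252,322)),get("side",(238,274,112,167))]
for l in L+S: print(len(l),np.median(l,0).round(3))
P1=prof()
P2=np.array([[41,0],[36.33,26],[41,26],[27,104],[22,104],[22,126],[0,126]])*1e-3
for nm,sets in (("L",L),("S",S)):
    for pts in sets+[np.vstack(sets)]:
        m=np.median(pts,0);pts=pts[np.linalg.norm(pts-m,axis=1)<.09]
        if nm=="L":
            print("L",[np.round(a,4) for a in fit(pts,P1,np.r_[m-[-.03,0,.04],-.6,0])])
        else: print("S",[np.round(a,4) for a in fit(pts,P2,np.r_[m[:2],0,0,0],3)],[np.round(a,4) for a in fit(pts,P2,np.r_[m[:2],0,0,0],5)])
# panel normals, yellow
for n,boxes in (("scene",[(160,205,180,232),(236,292,235,280)]),("side",[(298,314,285,365),(290,325,188,245)])):
    c=np.load(n+"0.npz");w=cloud(c)
    for b in boxes:
        p=w[b[2]:b[3],b[0]:b[1]].reshape(-1,3);hsv=cv2.cvtColor(c["pixels"],cv2.COLOR_RGB2HSV)[b[2]:b[3],b[0]:b[1]].reshape(-1,3)
        p=p[(hsv[:,0]>18)&(hsv[:,0]<32)&(hsv[:,1]>170)&(p[:,2]>.015)]
        if len(p)<10: print(n,b,len(p));continue
        q=p-np.median(p,0);q=q[np.linalg.norm(q,axis=1)<.08];u,s,v=np.linalg.svd(q-q.mean(0),full_matrices=False)
        print("panel",n,len(p),np.median(p,0).round(3),v[2].round(3),s.round(3),p.min(0).round(3),p.max(0).round(3))
E
```

```text
1024 [ 0.524 -0.235  0.174]
3113 [ 0.51  -0.27   0.179]
2085 [0.605 0.31  0.075]
1085 [0.576 0.286 0.072]
L [array([ 0.5351, -0.2563,  0.1257, -0.6874,  0.0865]), np.float64(0.0009)]
L [array([ 0.5339, -0.2563,  0.1272, -0.6882,  0.0901]), np.float64(0.0005)]
L [array([ 0.5339, -0.2564,  0.127 , -0.6876,  0.09  ]), np.float64(0.0005)]
S [array([ 5.803e-01,  3.107e-01, -3.000e-04,  0.000e+00,  0.000e+00]), np.float64(0.0006)] [array([ 5.804e-01,  3.108e-01, -3.000e-04, -1.500e-03, -1.300e-03]), np.float64(0.0006)]
S [array([0.5796, 0.3105, 0.    , 0.    , 0.    ]), np.float64(0.0009)] [array([0.5795, 0.3104, 0.    , 0.0015, 0.0029]), np.float64(0.0009)]
S [array([ 5.801e-01,  3.106e-01, -1.000e-04,  0.000e+00,  0.000e+00]), np.float64(0.0007)] [array([ 5.801e-01,  3.106e-01, -1.000e-04, -5.000e-04,  1.000e-03]), np.float64(0.0006)]
panel scene 521 [ 0.597 -0.25   0.074] [ 0.99  -0.142  0.008] [0.706 0.586 0.025] [ 0.586 -0.312  0.016] [ 0.603 -0.214  0.111]
panel scene 1287 [0.656 0.002 0.069] [-0.938 -0.347 -0.007] [1.037 1.02  0.041] [ 0.638 -0.049  0.015] [0.675 0.043 0.112]
side (298, 314, 285, 365) 0
side (290, 325, 188, 245) 0
```

Both cameras agree with each other and with the given geometry: the cup axis leans 39.9°, the large cup's mouth is at (0.534, -0.256, 0.127), and the stack axis is at (0.580, 0.3105). I'll grip the foot coaxially, so next I work out the pre-grasp.

```bash
cat >> h.py <<'E'
from scipy.spatial.transform import Rotation as Ro
C=np.array([.5339,-.2564,.127]);A=np.array([np.sin(-.6876),np.sin(.09),0]);A[2]=np.sqrt(1-A@A)
def rot(a,ref):
    y=np.cross([0,0,1.],A);y/=np.linalg.norm(y)
    if y@ref<0:y=-y
    z=-a;return Ro.from_matrix(np.c_[np.cross(y,z),y,z])
def cur():
    o=get_obs();q=o["eef_rot"];return o["eef_pos"],Ro.from_quat([q[1],q[2],q[3],q[0]]),o
def to(p,Rt):
    x,R,o=cur();d=(Rt*R.inv()).as_rotvec();print("shift",(p-x).round(4),"turn",d.round(4),"deg",np.degrees(np.linalg.norm(d)).round(1),"f",o["wrist_force"].round(2),"op",round(float(o["opening"]),3),"t",o["time_s"])
E
python3 - <<'E'
from h import *
x,R,o=cur();print(A,R.as_matrix().round(3).tolist())
for s in(1,-1):to(C+A*.155,rot(A,s*R.as_matrix()[:,1]))
E
```

```text
[-0.63468436  0.08987855  0.76752694] [[0.903, 0.43, -0.0], [0.43, -0.903, 0.002], [0.0, -0.002, -1.0]]
shift [0.1882 0.2761 0.0155] turn [ 0.1053 -0.6973 -0.562 ] deg 51.7 f [ 0.74 -0.32  0.33] op 1.001 t 0.1
shift [0.1882 0.2761 0.0155] turn [-0.9078 -0.1411  2.4245] deg 148.6 f [ 0.74 -0.32  0.33] op 1.001 t 0.1
```

Call:
carry_out([
  [[0.012,0.025,0.02,0.012,-0.08,-0.064,1],[0.03,0.055,0.035,0.024,-0.16,-0.129,1],[0.05,0.085,0.045,0.036,-0.24,-0.193,1],[0.07,0.115,0.05,0.048,-0.32,-0.258,1],[0.09,0.145,0.05,0.06,-0.4,-0.322,1]],
])

```text
time_s: 0.52
eef_pos: [0.3384, -0.3737, 0.2828]
eef_rot: [0.016, 0.978, 0.056, 0.202]
wrist_force: [0.1, -0.1, -0.6]
opening: 1.002
grasp_force: 0.0
```

```bash
python3 - <<'E'
from h import *
x,R,o=cur();print(x.round(3));to(C+A*.155,rot(A,R.as_matrix()[:,1]))
E
```

```text
[ 0.338 -0.374  0.283]
shift [ 0.0972  0.1313 -0.0368] turn [ 0.048  -0.2934 -0.2349] deg 21.7 f [ 0.14 -0.09 -0.6 ] op 1.002 t 0.5167
```

Call:
carry_out([
  [[0.018,0.03,0,0.012,-0.075,-0.06,1],[0.038,0.06,-0.01,0.024,-0.15,-0.12,1],[0.058,0.09,-0.02,0.036,-0.22,-0.176,1],[0.0972,0.1313,-0.0368,0.048,-0.2934,-0.2349,1],[0.0972,0.1313,-0.0368,0.048,-0.2934,-0.2349,1]],
])

```text
time_s: 0.93
eef_pos: [0.4338, -0.2369, 0.2396]
eef_rot: [0.019, 0.939, -0.066, 0.338]
wrist_force: [0.1, 0.7, 0.2]
opening: 1.003
grasp_force: 0.0
```

Call:
carry_out([
  [[0,0,0,0,0,0,1],[0,0,0,0,0,0,1],[0,0,0,0,0,0,1],[0,0,0,0,0,0,1],[0,0,0,0,0,0,1]],
])

```text
time_s: 1.35
eef_pos: [0.4345, -0.2442, 0.2452]
eef_rot: [0.024, 0.939, -0.065, 0.338]
wrist_force: [0.4, 0.7, 0.5]
opening: 1.002
grasp_force: 0.0
```

```bash
python3 - <<'E'
from h import *
x,R,o=cur();print(x.round(3));to(C+A*.155,rot(A,R.as_matrix()[:,1]));to(C+A*.078,rot(A,R.as_matrix()[:,1]))
c=camera("wrist");np.savez("w1.npz",**c);cv2.imwrite("pics/w1.png",c["pixels"][:,:,::-1])
T=c["cam_to_world"];K=c["camera_matrix"];print(K.round(1).tolist())
for s in(0,78,78.001,100):
    for w in [C+A*s*1e-3]:
        p=np.linalg.inv(T)@np.r_[w,1];v=np.array([p[0],-p[1],-p[2]]);th=np.arctan2(np.hypot(v[0],v[1]),v[2]);r=K[0,0]*th/np.hypot(v[0],v[1]);print(s,(K[0,2]+v[0]*r).round(1),(K[1,2]+v[1]*r).round(1))
E
```

```text
[ 0.434 -0.244  0.245]
shift [0.0011 0.0017 0.0008] turn [-0.0002 -0.0039 -0.003 ] deg 0.3 f [0.38 0.7  0.48] op 1.002 t 1.35
shift [ 0.0499 -0.0052 -0.0583] turn [-0.0002 -0.0039 -0.003 ] deg 0.3 f [0.38 0.7  0.48] op 1.002 t 1.35
[[325.2, 0.0, 282.1], [0.0, 325.2, 208.7], [0.0, 0.0, 1.0]]
0 281.0 189.5
78 280.4 218.3
78.001 280.4 218.3
100 280.2 230.1
```

View pics/w1.png

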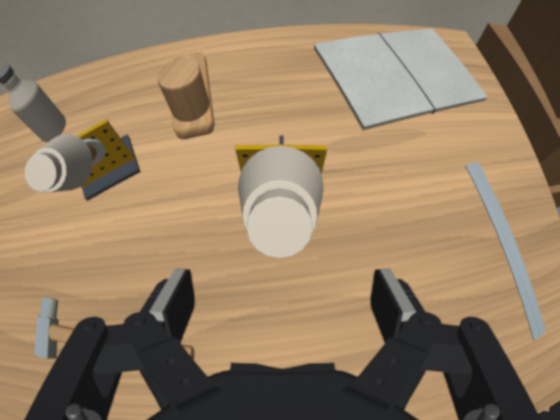

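The wrist picture shows the foot disc centred near (280,226), against a prediction of (280,230). The finger gap is centred near x = 283, so the cup is on the tool axis. Advancing along the axis.

Call:
carry_out([
  [[0.01,-0.001,-0.012,0,-0.004,-0.003,1],[0.02,-0.002,-0.024,0,-0.004,-0.003,1],[0.03,-0.003,-0.036,0,-0.004,-0.003,1],[0.04,-0.0042,-0.047,0,-0.004,-0.003,1],[0.0499,-0.0052,-0.0583,0,-0.004,-0.003,1]],
])

```text
time_s: 1.82
eef_pos: [0.4849, -0.249, 0.1859]
eef_rot: [0.024, 0.938, -0.066, 0.34]
wrist_force: [-0.4, -0.2, 0.8]
opening: 0.998
grasp_force: 0.0
```

Call:
carry_out([
  [[0,0,0,0,0,0,1],[0,0,0,0,0,0,1],[0,0,0,0,0,0,1],[0,0,0,0,0,0,1],[0,0,0,0,0,0,1]],
])

```text
time_s: 2.23
eef_pos: [0.4844, -0.2486, 0.1872]
eef_rot: [0.024, 0.938, -0.066, 0.34]
wrist_force: [-0.1, -1.0, -0.6]
opening: 0.998
grasp_force: 0.0
```

```bash
python3 - <<'E'
from h import *
x,R,o=cur();to(C+A*.078,rot(A,R.as_matrix()[:,1]))
E
```

```text
shift [-0.     -0.0008 -0.0003] turn [ 0.0002  0.0008 -0.0007] deg 0.1 f [-0.15 -1.03 -0.61] op 0.998 t 2.2333
```

Call:
carry_out([
  [[0,-0.0008,0,0,0,0,0.8],[0,-0.0008,0,0,0,0,0.7],[0,-0.0008,0,0,0,0,0.6],[0,-0.0008,0,0,0,0,0.55],[0,-0.0008,0,0,0,0,0.5]],
])

```text
time_s: 2.65
eef_pos: [0.4845, -0.2488, 0.1864]
eef_rot: [0.023, 0.938, -0.065, 0.34]
wrist_force: [-7.2, 1.8, 6.5]
opening: 0.507
grasp_force: 23.2
```

Call:
carry_out([
  [[0,0,0,0,0,0,0.4],[0,0,0,0,0,0,0.2],[0,0,0,0,0,0,0],[0,0,0,0,0,0,0],[0,0,0,0,0,0,0]],
])

```text
time_s: 3.07
eef_pos: [0.4843, -0.2488, 0.1866]
eef_rot: [0.023, 0.938, -0.065, 0.34]
wrist_force: [-11.2, 2.9, 8.9]
opening: 0.495
grasp_force: 58.7
```

```bash
python3 - <<'E'
from h import *
x,R,o=cur();to(C+A*.078,rot(A,R.as_matrix()[:,1]))
c=camera("side");np.savez("side1.npz",**c);cv2.imwrite("pics/s1.png",cv2.resize(c["pixels"][190:390,180:360,::-1],None,fx=3,fy=3,interpolation=2))
E
```

```text
shift [ 0.0001 -0.0006  0.0003] turn [-0.0005 -0.0003 -0.0019] deg 0.1 f [-11.19   2.95   8.91] op 0.495 t 3.0667
```

View pics/s1.png

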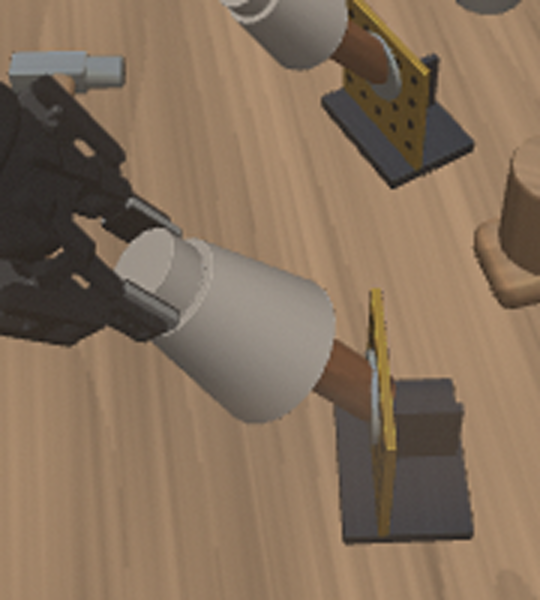

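The crop shows both pads on the foot, level with the shoulder near (185,290), with the cup still coaxial on its peg. The pads swinging forward pressed it onto the peg with about 15 N. I'll draw it off along the axis, slowly at first.

Call:
carry_out([
  [[-0.0013,0.0002,0.0015,0,0,0,0],[-0.0025,0.0004,0.0031,0,0,0,0],[-0.0051,0.0007,0.0061,0,0,0,0],[-0.0089,0.0013,0.0107,0,0,0,0],[-0.0127,0.0018,0.0154,0,0,0,0]],
])

```text
time_s: 3.53
eef_pos: [0.4714, -0.2466, 0.2017]
eef_rot: [0.023, 0.938, -0.066, 0.34]
wrist_force: [-0.2, -0.1, -0.3]
opening: 0.49
grasp_force: 60.8
```

Call:
carry_out([
  [[-0.0051,0.0007,0.0061,0,0,0,0],[-0.0102,0.0014,0.0123,0,0,0,0],[-0.0152,0.0022,0.0184,0,0,0,0],[-0.0203,0.0029,0.0246,0,0,0,0],[-0.0254,0.0036,0.0307,0,0,0,0]],
])

```text
time_s: 3.95
eef_pos: [0.4459, -0.2434, 0.2331]
eef_rot: [0.023, 0.938, -0.066, 0.34]
wrist_force: [-0.2, -0.3, -0.9]
opening: 0.493
grasp_force: 60.8
```

Call:
carry_out([
  [[-0.0076,0.0011,0.0092,0,0,0,0],[-0.0152,0.0022,0.0184,0,0,0,0],[-0.0228,0.0032,0.0276,0,0,0,0],[-0.0305,0.0043,0.0368,0,0,0,0],[-0.0381,0.0054,0.0461,0,0,0,0]],
])

```text
time_s: 4.37
eef_pos: [0.4076, -0.2378, 0.2792]
eef_rot: [0.023, 0.938, -0.066, 0.34]
wrist_force: [0.7, -0.2, 0.1]
opening: 0.494
grasp_force: 60.8
```

Call:
carry_out([
  [[-0.0076,0.0011,0.0092,0,0,0,0],[-0.0152,0.0022,0.0184,0,0,0,0],[-0.0228,0.0032,0.0276,0,0,0,0],[-0.0305,0.0043,0.0368,0,0,0,0],[-0.0381,0.0054,0.0461,0,0,0,0]],
])

```text
time_s: 4.78
eef_pos: [0.3695, -0.2322, 0.3252]
eef_rot: [0.024, 0.938, -0.066, 0.34]
wrist_force: [-0.1, -0.2, -0.9]
opening: 0.493
grasp_force: 60.8
```

```bash
python3 - <<'E'
from h import *
x,R,o=cur();print(x);to(C+A*.258,rot(A,R.as_matrix()[:,1]))
Rv=rot(np.array([0,0,1.]),R.as_matrix()[:,1]);print("vertical:");to(np.array([.5801,.3106,.30]),Rv)
c=camera("side");np.savez("side2.npz",**c);cv2.imwrite("pics/s2.png",c["pixels"][:,:,::-1])
E
```

```text
[ 0.3694669  -0.23223957  0.32517286]
shift [ 0.0007 -0.001  -0.0002] turn [-0.0005 -0.0005 -0.0012] deg 0.1 f [-0.14 -0.22 -0.94] op 0.493 t 4.7833
vertical:
shift [ 0.2106  0.5428 -0.0252] turn [ 0.0967  0.6885 -0.001 ] deg 39.8 f [-0.14 -0.22 -0.94] op 0.493 t 4.7833
```

View pics/s2.png

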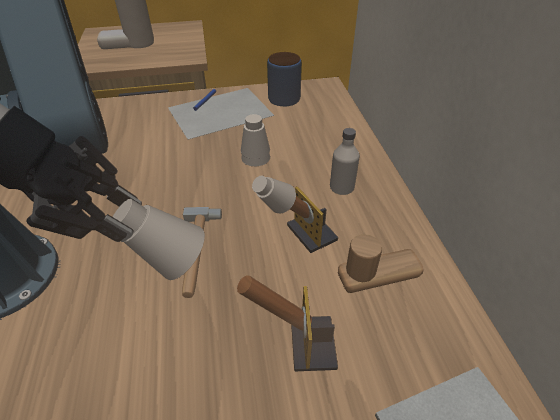

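The picture shows the peg bare at about (270,300), the large cup held at (160,235), and everything else in place. Carrying it high to above the stack while turning upright.

Call:
carry_out([
  [[0.005,0.01,0.01,0.014,0.099,0,0],[0.015,0.03,0.025,0.028,0.198,0,0],[0.03,0.06,0.04,0.042,0.297,0,0],[0.045,0.09,0.05,0.056,0.396,0,0],[0.06,0.12,0.06,0.07,0.495,0,0]],
])

```text
time_s: 5.25
eef_pos: [0.4267, -0.1192, 0.3838]
eef_rot: [0.007, 0.992, -0.07, 0.106]
wrist_force: [0.2, -0.7, -0.8]
opening: 0.492
grasp_force: 60.9
```

Call:
carry_out([
  [[0.012,0.035,0,0.009,0.065,0,0],[0.024,0.07,0,0.018,0.13,0,0],[0.036,0.105,0,0.027,0.193,0,0],[0.048,0.14,0,0.027,0.193,0,0],[0.06,0.175,0,0.027,0.193,0,0]],
])

```text
time_s: 5.67
eef_pos: [0.4873, 0.0575, 0.3814]
eef_rot: [-0.002, 0.998, -0.07, 0.009]
wrist_force: [0.9, -0.1, -0.5]
opening: 0.494
grasp_force: 60.9
```

Call:
carry_out([
  [[0.012,0.035,0,0,0,0,0],[0.024,0.07,0,0,0,0,0],[0.036,0.105,0,0,0,0,0],[0.048,0.14,0,0,0,0,0],[0.06,0.175,0,0,0,0,0]],
])

```text
time_s: 6.08
eef_pos: [0.5467, 0.2323, 0.3818]
eef_rot: [-0.002, 0.998, -0.07, 0.009]
wrist_force: [1.2, -1.8, -1.8]
opening: 0.49
grasp_force: 60.9
```

```bash
python3 - <<'E'
from h import *
x,R,o=cur();print(x);Rv=rot(np.array([0,0,1.]),R.as_matrix()[:,1]);to(np.array([.5801,.3106,.30]),Rv)
E
```

```text
[0.54671008 0.23227401 0.3818123 ]
shift [ 0.0334  0.0783 -0.0818] turn [-0.0022  0.0187 -0.0008] deg 1.1 f [ 1.16 -1.81 -1.82] op 0.49 t 6.0833
```

Call:
carry_out([
  [[0.01,0.025,-0.01,-0.002,0.019,-0.001,0],[0.02,0.05,-0.03,-0.002,0.019,-0.001,0],[0.028,0.065,-0.05,-0.002,0.019,-0.001,0],[0.0334,0.0783,-0.07,-0.002,0.019,-0.001,0],[0.0334,0.0783,-0.082,-0.002,0.019,-0.001,0]],
])

```text
time_s: 6.5
eef_pos: [0.5793, 0.3106, 0.2963]
eef_rot: [0.0, 0.998, -0.069, -0.002]
wrist_force: [-0.5, -0.1, -1.6]
opening: 0.491
grasp_force: 61.1
```

Call:
carry_out([
  [[0,0,0,0,0,0,0],[0,0,0,0,0,0,0],[0,0,0,0,0,0,0],[0,0,0,0,0,0,0],[0,0,0,0,0,0,0]],
])

```text
time_s: 6.92
eef_pos: [0.5806, 0.308, 0.302]
eef_rot: [-0.001, 0.997, -0.071, 0.001]
wrist_force: [0.2, -1.2, -0.3]
opening: 0.494
grasp_force: 61.1
```

```bash
cat > f.py <<'E'
from h import *
x,R,o=cur();print(x.round(4));Rv=rot(np.array([0,0,1.]),R.as_matrix()[:,1]);to(np.array([.5801,.3106,.30]),Rv)
P1=prof()
P2=np.array([[41,0],[36.33,26],[41,26],[27,104],[22,104],[22,126],[0,126]])*1e-3
al={"L":[],"S":[]}
for n in("scene","side"):
    c=camera(n);img=c["pixels"];w=cloud(c);p=w.reshape(-1,3);col=img.reshape(-1,3).astype(int)
    m=(np.ptp(col,axis=1)<30)&(col.max(1)>90)&(np.hypot(p[:,0]-.580,p[:,1]-.3106)<.055)
    zm=x[2]-.078
    for k,q in (("L",p[m&(p[:,2]>zm-.01)&(p[:,2]<zm+.079)]),("S",p[m&(p[:,2]>.012)&(p[:,2]<.13)])):
        al[k].append(q)
    i=f"pics/{n}_{int(x[2]*1000)}.png";cv2.imwrite(i,img[:,:,::-1])
for k,P,g in(("L",P1,x[2]-.078),("S",P2,0)):
    for q in al[k]+[np.vstack(al[k])]:
        r=fit(q,P,np.r_[.58,.3106,g,0,0]);print(k,len(q),r[0].round(4),r[1].round(4))
E
python3 f.py
```

```text
[0.5806 0.308  0.302 ]
shift [-0.0005  0.0026 -0.002 ] turn [-0.0009  0.0024  0.001 ] deg 0.2 f [ 0.25 -1.19 -0.29] op 0.494 t 6.9167
L 2028 [ 0.5819  0.3075  0.2234 -0.0052 -0.0015] 0.0006
L 919 [ 5.816e-01  3.077e-01  2.232e-01 -1.010e-02 -3.000e-04] 0.001
L 2947 [ 0.5819  0.3076  0.2234 -0.0055 -0.0014] 0.0007
S 1706 [ 5.804e-01  3.104e-01 -2.000e-04 -1.700e-03  2.100e-03] 0.0006
S 931 [5.794e-01 3.103e-01 1.000e-04 3.700e-03 5.200e-03] 0.0009
S 2637 [ 5.802e-01  3.103e-01 -0.000e+00 -5.000e-04  3.700e-03] 0.0007
```

Call:
carry_out([
  [[-0.0014,0.0028,-0.005,0,0.005,0,0],[-0.0014,0.0028,-0.025,0,0.005,0,0],[-0.0014,0.0028,-0.045,0,0.005,0,0],[-0.0014,0.0028,-0.065,0,0.005,0,0],[-0.0014,0.0028,-0.08,0,0.005,0,0]],
])

```text
time_s: 7.43
eef_pos: [0.5777, 0.3112, 0.2178]
eef_rot: [0.0, 0.998, -0.07, -0.004]
wrist_force: [-0.1, -0.9, -0.9]
opening: 0.496
grasp_force: 61.1
```

Call:
carry_out([
  [[0,0,0,0,0,0,0],[0,0,0,0,0,0,0],[0,0,0,0,0,0,0],[0,0,0,0,0,0,0],[0,0,0,0,0,0,0]],
])

```text
time_s: 7.85
eef_pos: [0.5793, 0.3116, 0.2216]
eef_rot: [-0.0, 0.998, -0.07, -0.002]
wrist_force: [0.2, 0.1, -0.4]
opening: 0.493
grasp_force: 61.0
```

```bash
python3 f.py
```

```text
[0.5793 0.3116 0.2216]
shift [ 0.0008 -0.001   0.0784] turn [-0.0009 -0.003   0.0002] deg 0.2 f [ 0.19  0.14 -0.44] op 0.493 t 7.85
L 1655 [0.5803 0.3111 0.1429 0.0021 0.0022] 0.0006
L 816 [ 5.797e-01  3.113e-01  1.430e-01  5.000e-04 -1.500e-03] 0.0009
L 2471 [5.801e-01 3.112e-01 1.431e-01 2.400e-03 2.000e-04] 0.0007
S 1438 [ 5.803e-01  3.106e-01 -1.000e-04 -9.000e-04  5.000e-04] 0.0006
S 837 [ 0.5792  0.3104 -0.      0.0066  0.0027] 0.0009
S 2275 [5.801e-01 3.105e-01 1.000e-04 4.000e-04 1.800e-03] 0.0007
```

Aligned to within 1 mm and about 0.1°, with 91 mm left to go down. Lowering.

Call:
carry_out([
  [[0,-0.0006,-0.012,0,0,0,0],[0,-0.0006,-0.024,0,0,0,0],[0,-0.0006,-0.036,0,0,0,0],[0,-0.0006,-0.048,0,0,0,0],[0,-0.0006,-0.055,0,0,0,0]],
])

```text
time_s: 8.37
eef_pos: [0.5772, 0.3102, 0.1616]
eef_rot: [0.001, 0.998, -0.07, -0.005]
wrist_force: [-0.5, -0.6, -1.8]
opening: 0.494
grasp_force: 61.0
```

Call:
carry_out([
  [[0,0,-0.004,0,0,0,0],[0,0,-0.008,0,0,0,0],[0,0,-0.012,0,0,0,0],[0,0,-0.016,0,0,0,0],[0,0,-0.02,0,0,0,0]],
])

```text
time_s: 8.78
eef_pos: [0.5789, 0.3108, 0.1451]
eef_rot: [-0.0, 0.998, -0.07, -0.002]
wrist_force: [0.3, 0.3, 0.0]
opening: 0.492
grasp_force: 61.0
```

Call:
carry_out([
  [[0,0,-0.002,0,0,0,0],[0,0,-0.004,0,0,0,0],[0,0,-0.006,0,0,0,0],[0,0,-0.008,0,0,0,0],[0,0,-0.01,0,0,0,0]],
])

```text
time_s: 9.2
eef_pos: [0.5787, 0.3108, 0.135]
eef_rot: [0.0, 0.998, -0.07, -0.003]
wrist_force: [-1.2, -0.1, -1.5]
opening: 0.495
grasp_force: 61.0
```

```bash
python3 f.py
```

```text
[0.5787 0.3108 0.135 ]
shift [ 0.0014 -0.0002  0.165 ] turn [-0.0002 -0.0051  0.0002] deg 0.3 f [-1.2  -0.09 -1.45] op 0.495 t 9.2
L 1455 [ 5.793e-01  3.106e-01  5.370e-02  2.170e-02 -3.000e-04] 0.0007
L 780 [ 5.785e-01  3.105e-01  5.180e-02  3.000e-04 -3.310e-02] 0.0012
L 2235 [ 0.5791  0.3106  0.0546  0.0173 -0.0096] 0.0009
S 1777 [0.5778 0.3103 0.0054 0.0922 0.0125] 0.0011
S 982 [ 0.5803  0.3127  0.0065 -0.0333 -0.0997] 0.0016
S 2759 [ 0.5798  0.3108  0.0223  0.0167 -0.0186] 0.0012
```

Call:
carry_out([
  [[0.0006,0,0,0,-0.003,0,0],[0.0006,0,-0.001,0,-0.003,0,0],[0.0006,0,-0.002,0,-0.003,0,0],[0.0006,0,-0.003,0,-0.003,0,0],[0.0006,0,-0.004,0,-0.003,0,0]],
])

```text
time_s: 9.72
eef_pos: [0.5791, 0.3107, 0.1309]
eef_rot: [0.0, 0.998, -0.07, -0.001]
wrist_force: [-0.1, -0.1, -0.9]
opening: 0.493
grasp_force: 61.0
```

Call:
carry_out([
  [[0,0,-0.0005,0,0,0,0],[0,0,-0.001,0,0,0,0],[0,0,-0.001,0,0,0,0],[0,0,-0.001,0,0,0,0],[0,0,-0.001,0,0,0,0]],
])

```text
time_s: 10.13
eef_pos: [0.5793, 0.3108, 0.1304]
eef_rot: [-0.0, 0.998, -0.07, -0.001]
wrist_force: [-1.6, 0.0, 3.6]
opening: 0.495
grasp_force: 61.5
```

Contact came at a TCP height of 0.1305, as predicted. Pressing further in small steps.

Call:
carry_out([
  [[0,0,-0.0003,0,0,0,0],[0,0,-0.0007,0,0,0,0],[0,0,-0.001,0,0,0,0],[0,0,-0.001,0,0,0,0],[0,0,-0.001,0,0,0,0]],
])

```text
time_s: 10.55
eef_pos: [0.5796, 0.3109, 0.1304]
eef_rot: [-0.0, 0.998, -0.07, -0.001]
wrist_force: [-2.9, -1.8, 8.7]
opening: 0.49
grasp_force: 61.8
```

Call:
carry_out([
  [[0,0,-0.0003,0,0,0,0],[0,0,-0.0005,0,0,0,0],[0,0,-0.0005,0,0,0,0],[0,0,-0.0005,0,0,0,0],[0,0,-0.0005,0,0,0,0]],
])

```text
time_s: 10.97
eef_pos: [0.5798, 0.3109, 0.1305]
eef_rot: [-0.0, 0.998, -0.07, -0.0]
wrist_force: [-3.1, -1.9, 10.7]
opening: 0.492
grasp_force: 62.1
```

```bash
python3 - <<'E'
from h import *
x,R,o=cur();print(x.round(4),o["wrist_force"].round(1))
for n,b in(("scene",(380,470,180,330)),("side",(210,300,60,180))):
    c=camera(n);np.savez(n+"p.npz",**c)
    cv2.imwrite(f"pics/p_{n}.png",cv2.resize(c["pixels"][b[2]:b[3],b[0]:b[1],::-1],None,fx=4,fy=4,interpolation=2))
E
```

```text
[0.5798 0.3109 0.1305] [-3.1 -1.9 10.7]
```

View pics/p_scene.png

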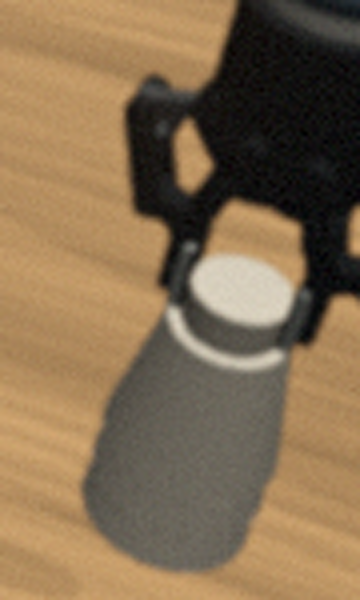

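The crop shows the cup over the stack with its foot top near (240,290) and its body running smoothly into the stack below. It is seated at the predicted height with 10.7 N of press. I'll ease off slightly, open, and withdraw straight up.

Call:
carry_out([
  [[0,0,0.0005,0,0,0,0],[0,0,0.001,0,0,0,0],[0,0,0.001,0,0,0,0.6],[0,0,0.001,0,0,0,0.8],[0,0,0.001,0,0,0,1]],
])

```text
time_s: 11.48
eef_pos: [0.579, 0.3106, 0.1289]
eef_rot: [0.0, 0.998, -0.07, -0.001]
wrist_force: [0.4, 0.3, -0.5]
opening: 0.861
grasp_force: 0.0
```

Call:
carry_out([
  [[0,0,0,0,0,0,1],[0,0,0,0,0,0,1],[0,0,0,0,0,0,1],[0,0,0,0,0,0,1],[0,0,0.005,0,0,0,1]],
])

```text
time_s: 11.9
eef_pos: [0.5784, 0.3104, 0.1334]
eef_rot: [0.0, 0.998, -0.07, -0.002]
wrist_force: [-0.7, 0.1, -0.2]
opening: 0.997
grasp_force: 0.0
```

Call:
carry_out([
  [[0,0,0.01,0,0,0,1],[0,0,0.03,0,0,0,1],[0,0,0.06,0,0,0,1],[0,0,0.09,0,0,0,1],[0,0,0.12,0,0,0,1]],
])

```text
time_s: 12.32
eef_pos: [0.5791, 0.3107, 0.2568]
eef_rot: [-0.0, 0.998, -0.07, -0.001]
wrist_force: [1.5, -0.2, -0.0]
opening: 0.999
grasp_force: 0.0
```

Call:
carry_out([
  [[0,0,0.01,0,0,0,1],[0,0,0.02,0,0,0,1],[0,0,0.02,0,0,0,1],[0,0,0.02,0,0,0,1],[0,0,0.02,0,0,0,1]],
])

```text
time_s: 12.73
eef_pos: [0.5783, 0.3104, 0.2724]
eef_rot: [0.001, 0.998, -0.07, -0.003]
wrist_force: [-0.1, -0.7, -0.4]
opening: 1.003
grasp_force: 0.0
```

```bash
python3 - <<'E'
from h import *
x,R,o=cur();print(x.round(4),o["wrist_force"].round(1),o["opening"])
P3=np.array([[41,0],[36.33,26],[41,26],[36.33,52],[41,52],[27,130],[22,130],[22,152],[0,152]])*1e-3
al=[];
for n in("scene","side"):
    c=camera(n);p=cloud(c).reshape(-1,3);col=c["pixels"].reshape(-1,3).astype(int)
    al.append(p[(np.ptp(col,axis=1)<30)&(col.max(1)>60)&(np.hypot(p[:,0]-.58,p[:,1]-.3106)<.055)&(p[:,2]>.008)&(p[:,2]<.17)])
    cv2.imwrite(f"pics/e_{n}.png",c["pixels"][:,:,::-1])
for q in al+[np.vstack(al)]:
    r=fit(q,P3,np.r_[.58,.3106,0,0,0]);print("all",r[0].round(4),r[1].round(4))
    t=q[q[:,2]>.06];r=fit(t,prof(),np.r_[.58,.3106,.052,0,0]);print("top",r[0].round(4),r[1].round(4))
E
```

```text
[0.5783 0.3104 0.2724] [-0.1 -0.7 -0.4] 1.0029403301525885
all [ 5.803e-01  3.107e-01 -2.000e-04  2.100e-03 -1.000e-03] 0.0006
top [ 5.806e-01  3.107e-01  5.170e-02 -3.000e-04 -7.000e-04] 0.0006
all [ 5.794e-01  3.107e-01  2.000e-04  5.100e-03 -7.000e-04] 0.0009
top [ 0.5798  0.3108  0.0522  0.0034 -0.0029] 0.0008
all [ 0.5801  0.3107 -0.      0.0029 -0.0008] 0.0007
top [ 0.5804  0.3107  0.0519  0.001  -0.0015] 0.0006
```

View pics/e_side.png

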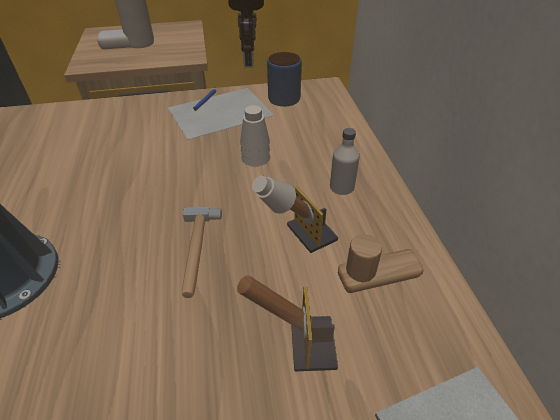

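The side picture shows the three-cup stack upright at (255,137), the small cup still at (275,193), and the bystanders unmoved. The fitted height puts the top cup 51.9 mm above the bench (home is 52). Handing in.

```bash
python3 -c "
from bench import hand_in;print(hand_in())"
```

```text
the job is handed in; nothing more can be done
None
```

The large cup is off its peg, nested upright and pressed home on the stack (press about 10.7 N, fit within 1 mm), then released, with nothing else visibly moved; the job is handed in, and no verdict was returned.

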